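Hold the valve ball over the inspection camera

TASK

Pull the inspection camera out by its orange post until its pointers stand on the red lines (80 mm out) and let go of it. Then lift the ball tray by its fin and bring it over the camera, keeping it level so that the loose red ball stays in its pocket, and finish while holding the tray still and level in the air with the ball straight above the lens and the tray's underside about 50 mm above the glass. Do not disturb the dive computer, bezel ring, screwdriver or dropper bottle, and do not put the tray down or let go of it at the end.

Things in the scene. Friction and masses are not known exactly. Their poses are not given: they have to be found in the camera images.
- camera_unit: Fixed upward-looking camera on a 3 mm teal mat: grey base 270 x 116 x 12 mm, white hood 78 mm high at the rear, two aluminium rails 35 mm high in front with 10 mm ticks and one red line each. Origin: underside, centre line, at the hood's front face; x points from rails to hood, z up. Base spans x -155 to +115 mm, hood 0 to +114 mm.
- camera_slide (a joint): How far the black carriage is drawn out of the hood, along the camera unit's -x (m): 0 = stowed, 0.08 = its orange pointers on the red lines, 0.1 = end stop. A 25 N/m spring pulls it in, but a 4 N friction brake holds it where it is left; pulling takes 4 to 6.5 N. It starts 0 to 30 mm out.
- slide_post (a point): Centre of the top of the orange post on the carriage, for pulling it: 22 mm along the slide, 14 mm across (y), standing 36 mm above the carriage's top face, which is 44 mm above the mat. Room for fingers on both sides across the slide. Moves with the carriage.
- lens (a point): Centre of the lens glass (28 mm wide, aluminium collar) on the carriage, 54 mm above the mat, looking straight up; 74 mm behind the post. Under the hood when stowed, 40 mm in front of the hood when the slide is on the red line.
- tray: Loose clear tray, about 0.2 kg: plate 140 x 70 x 6 mm, blue strips 9 mm high along its long edges, two round pockets 45 mm either side of its centre along x, a black upright fin in the middle to lift it by. Origin: centre of the underside; x along the long side towards the pocket with the ball; z up.
- fin_top (a point): Centre of the top of the tray's fin, 56 mm above the tray's underside. The fin is 26 mm long along the tray's x axis and 12 mm thick along its y axis, so it is pinched across y; it stands 50 mm above the plate.
- ball_pocket (a point): Centre of the floor of the pocket that holds the ball, on the tray's +x side, 6 mm above the tray's underside. Blue rim 26 mm inside diameter and 3.5 mm high.
- ball_center (a point): Centre of the loose red-coated steel valve ball, 20 mm diameter, 33 g, lying in one pocket; it can roll about 5 mm in the pocket and rolls out over the rim if the tray is tipped about 45 degrees or jolted.
- dive_computer: small black round dive computer, 54 mm across, 16 mm high, two strap stubs; bystander, origin under its centre
- bezel: bare steel watch bezel ring, 44 mm across, 7 mm high; bystander, origin under its centre
- screwdriver: red-handled screwdriver lying flat beyond the other things; bystander
- dropper: white plastic dropper bottle with black cap, 44 mm across, 110 mm high; bystander, origin under its centre

How it is judged (in metres and radians):
On the way, in this order (a step that is already met when the one before it is completed fails the run):
1. the camera slide is on the red line (80 mm out, within 6 mm) and has been let go (value of joint camera_slide between 0.074 and 0.086 m and contact force between the fingers and camera_unit below 0.1 N), for 0.2 s.
2. the tray is lifted clear of the mat with the ball in its pocket (height (world z) of tray above 0.04 m and contact force between the fingers and tray above 1 N and horizontal distance between ball_center and ball_pocket below 0.011 m and z of ball_center in the frame of tray between 0.01 and 0.017 m), for 0.2 s.
At the end, for the whole second after the job is handed in: Still gripped and at rest in the air, clear of the camera: tray level within 0.09 rad, its underside (at its centre) 33 to 67 mm above the lens glass, the ball in its pocket and within 18 mm sideways of the lens; speed under 30 mm/s and 0.2 rad/s; slide still 74 to 86 mm out (value of joint camera_slide between 0.074 and 0.086 m and horizontal distance between ball_center and ball_pocket below 0.011 m and z of ball_center in the frame of tray between 0.01 and 0.017 m and horizontal distance between ball_center and lens below 0.018 m and z of tray in the frame of lens between 0.033 and 0.067 m and angle between tray's own z axis and vertical below 0.09 rad and linear speed of tray below 0.03 m/s and angular speed of tray below 0.2 rad/s and contact force between the fingers and tray above 1 N and contact force between tray and camera_unit below 0.1 N); the arm keeps its last pose, push and grip.
It fails at once if the ball has left its pocket (horizontal distance between ball_center and ball_pocket above 0.014 m or distance between ball_center and ball_pocket above 0.03 m).
It fails at once if a bystander (dive computer, bezel ring, screwdriver, dropper bottle) was moved more than 30 mm (distance of any of dive_computer, bezel, screwdriver, dropper from where it was at the start of the episode above 0.03 m).
It also fails if it takes over 56 s, if anything falls off the work surface, if the arm or the gripper's body presses on something with over 40 N, if the wrist force passes 120 N, or if a joint passes its speed limit or range.

ROBOT

A 6-joint arm with a two-finger parallel gripper is mounted at the origin on the work surface. World frame = base frame: x ahead of the robot, y to its left, z up, the work surface at z = 0. Lengths are in m, angles in degrees, forces in N, time in s.
With the tool pointing down it reaches from about 0.4 to 0.825 m from the base axis. Payload 7 kg.
Tool frame: the origin (TCP) lies on the centre line of the jaws, within the pads' length; the fingertips stand 14 mm ahead of it and the grasp point (between the pads) lies 5 mm behind it; z points along the fingers, y is the line along which they close (so a half turn about z gives the same grasp; the last joint's range is limited). The gripper opens to 88 mm and grips with 3 to 60 N. Pads are 19 mm wide; open, the fingers measure 130 mm over their backs; the gripper's body (78 mm by 193 mm) begins 47 mm behind the grasp point.
Start: joints at [-58.952, 20.546, 0.682, 0, -70.136, -16.507], TCP at [0.169, -0.653, 0.241] pointing down, gripper open.
Joint ranges: [-176.03, 176.03], [-82.01, 121.73], [-58.28, 71.71], [-173.87, 95.51], [-174.79, -0.11], [-173.66, 173.66]. Speed limits (degrees/s): [136.94, 136.94, 172.46, 180, 180, 180].

INTERFACE

Orientations are given as [roll, pitch, yaw] about the fixed x, y, z axes, in that order (R = Rz(yaw) Ry(pitch) Rx(roll)).
In Python, from plant import r gives the robot as it stands.
- The arm moves only by the tool send_rows, never from a script. Its argument "steps" is a list of rows, each an object with "dp": the shift along the tool's x, y, z in mm, a list of three; "roll": the turn about the tool's z in rad; "jaw": the opening in per cent of the stroke, from 0 (shut) to 100 (fully open). In form: [{"dp": [tx, ty, tz], "roll": roll, "jaw": jaw}, ...]. A call has 1 to 5 rows; each row is the pose to reach, as a shift and turn from the pose commanded when the call began, along the tool's axes at that moment; what a row does not reach only later rows make up. A row lasts 1/8 s, in which the tool goes at most 62.5 mm and 10.7 degrees, less where a joint would pass 70% of its speed; a pose out of reach is approached as far as the arm can. A call with a gripper value outside its range is refused whole. The fingers move at their own pace and stop on an object; "newtons" is the grip in N (left out, the last holds). Time passes only in rows, so rows that repeat a pose let the fingers close. It gives the time, the measured TCP pose, the force, the opening and the grip force at its end, in the units of the state.
- r.get_state(): the state, without advancing time (a new reading comes with each control period).
- r.capture(name): name is "side" or "top" or "wrist"; returns a dict with "image" (480x640x3 uint8, blue, green, red), "K" (3x3 intrinsics, pixels), "rvec" (rotation vector, rad) and "tvec" (3), from world to camera coordinates, as OpenCV has them. Camera axes: x right, y down, z forward; pixel columns grow to the right and rows downward; lengths in m; the calibration is good to about 2 mm. A picture is of the moment at which its call begins. There is no depth.
- r.close_job(): hands the job in; it is judged then, once.
The state is a dict: "time_s": time; "joints": joint angles; "qd": joint speeds; "joint_torque": joint torques, N m; "tcp_pos": TCP position; "eef_rot": TCP orientation; "contact_force": force on the tool from outside, world axes, zero at the start; "moment": the same for the moment, N m; "gripper_width": finger opening in m; "gripper_force": force on a finger pad.
Only numpy, scipy, OpenCV 4.12 (cv2) and the standard library are available. Lean on these libraries where they do the work, as an engineer would, in place of code of your own. Each camera call takes 0.05 s, during which the arm holds its last target. There are 200 camera calls.

## Working session

There is one attempt and no reset: what is moved stays moved. The work goes in short steps, Python scripts to look and compute and a tool call to move; the robot and the scene stay as the last step left them, time stands still between calls to the robot, and variables do not carry over. Pictures are saved under pics/ and viewed, at most 10 in all, crops included, and the job is handed in when it is done.

Besides the shell and the picture viewer there is one more tool, called after "Request:" as name(argument=value, ...) on one line, values as JSON. send_rows: Moves the arm, as the interface text tells. Its arguments: {"type":"object","properties":{"steps":{"type":"array","items":{"type":"object","properties":{"dp":{"type":"array","items":{"type":"number"}},"roll":{"type":"number"},"jaw":{"type":"number"}}}},"newtons":{"type":"number"}},"required":["steps"]}

```bash
mkdir -p pics; ls; cat > h.py <<'E'
import numpy as np, cv2
from plant import r
def cap(n,f):
    c=r.capture(n); cv2.imwrite('pics/'+f+'.png',c['image']); np.savez('pics/'+f+'.npz',**{k:np.array(c[k]) for k in('K','rvec','tvec')}); return c
def ray(f,u,v,z):
    c=np.load('pics/'+f+'.npz'); R=cv2.Rodrigues(c['rvec'])[0]; t=c['tvec'].reshape(3)
    C=-R.T@t; d=R.T@np.linalg.solve(c['K'],[u,v,1.]); return C+d*(z-C[2])/d[2]
def proj(f,P):
    c=np.load('pics/'+f+'.npz'); return cv2.projectPoints(np.array(P,float).reshape(-1,3),c['rvec'],c['tvec'],c['K'],None)[0].reshape(-1,2)
E
python3 - <<'E'
from h import *
for n in('top','side'): cap(n,n+'0')
print(r.get_state())
E
```

```text
pics
{'time_s': 0.1, 'joints': array([-5.89511393e+01,  2.05862955e+01,  6.40135902e-01, -1.77497950e-02,
       -7.01342358e+01, -1.65080654e+01]), 'qd': array([-0.00307951, -0.07854549,  0.10078111,  0.05722649,  0.02447576,
        0.00241792]), 'joint_torque': array([-1.72790085e-03, -5.84164488e+01,  2.93750203e+01,  7.01548666e+00,
        1.02288093e-02, -6.65445964e-05]), 'tcp_pos': array([ 0.1693659 , -0.65299483,  0.23973645]), 'eef_rot': array([ 1.79918177e+02, -6.84735680e-03, -1.65465243e+02]), 'contact_force': array([-0.43519359,  0.71961687, -0.54092795]), 'moment': array([ 0.03858923,  0.01320438, -0.01159425]), 'gripper_force': 0.0, 'gripper_width': 0.08731567203428443}
```

View pics/top0.png

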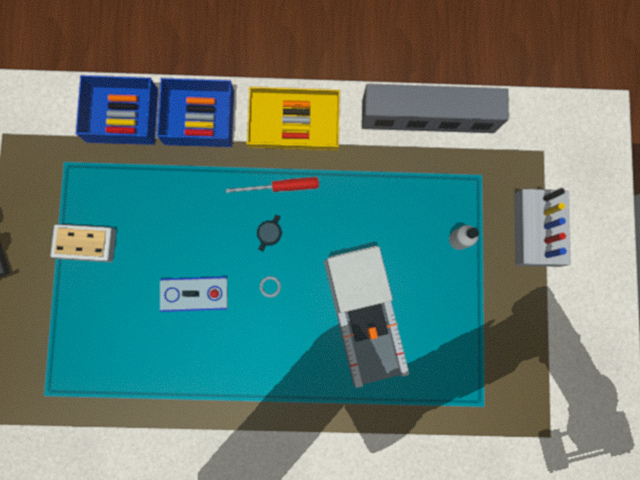

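View pics/side0.png

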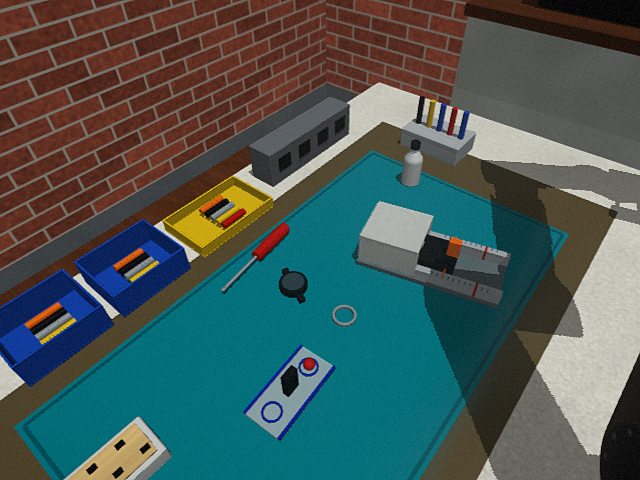

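Top view: camera unit with hood top corners near (326,258), (379,245), (341,312), (392,303), and the orange post at about (373,332). The tray is centred near (193,294) with its ball at (214,293). Bezel (270,287), dive computer (269,233) and dropper (464,235) are clear of both. The side view agrees.

```bash
python3 - <<'E'
from h import *
def blob(f,lo,hi,box):
    im=cv2.cvtColor(cv2.imread(f'pics/{f}.png'),cv2.COLOR_BGR2HSV); x0,y0,x1,y1=box
    m=cv2.inRange(im[y0:y1,x0:x1],lo,hi); n,_,s,c=cv2.connectedComponentsWithStats(m); 
    return [(s[i].tolist(),(c[i]+[x0,y0]).round(1).tolist()) for i in range(1,n) if s[i][4]>8]
f='top0'
o=blob(f,(5,150,90),(16,255,255),(340,300,410,390)); print('or',o)
b=blob(f,(0,120,60),(8,255,255),(150,270,240,320)); b+=blob(f,(170,120,60),(180,255,255),(150,270,240,320));print('ball',b)
k=blob(f,(0,0,0),(180,255,60),(175,283,206,305));print('fin',k)
print('orside',blob('side0',(5,150,90),(16,255,255),(420,225,520,300)))
bl=blob(f,(110,100,60),(130,255,255),(150,270,240,320));print('blue',bl)
P=lambda u,v,z:print((u,v),ray(f,u,v,z).round(4))
for u,v in [(326,258),(379,245),(341,312),(392,303)]:P(u,v,.081)
for u,v in [(358,386),(408,375)]:P(u,v,.015)
P(373,330,.083);P(191,293,.059);P(214.5,293.5,.019);P(172,295,.012)
for u,v in [(160,280),(227,278),(160,310),(227,308)]:P(u,v,.012)
for u,v,z in [(270,287,.01),(269,233,.01),(468,235,.1),(300,185,.02)]:P(u,v,z)
im=cv2.imread('pics/top0.png'); cv2.imwrite('pics/crop1.png',np.hstack([cv2.resize(im[235:395,315:420],None,fx=3.7,fy=3.7,interpolation=2),cv2.resize(im[255:335,145:245],(400,592),interpolation=2)[:, :400]]))
E
```

```text
or [([28, 27, 10, 12, 97], [372.4, 332.4])]
ball [([60, 20, 8, 8, 29], [213.6, 293.7]), ([60, 20, 6, 5, 12], [213.2, 292.0])]
fin [([8, 9, 15, 4, 50], [190.5, 293.4])]
orside [([27, 11, 15, 22, 225], [453.9, 246.9]), ([22, 44, 4, 9, 12], [443.2, 272.8])]
blue [([11, 7, 65, 4, 88], [194.0, 278.2]), ([14, 17, 16, 16, 62], [171.8, 293.9]), ([57, 16, 15, 15, 68], [214.5, 292.9]), ([11, 38, 65, 3, 89], [192.3, 309.0])]
(326, 258) [ 0.6167 -0.1159  0.081 ]
(379, 245) [ 0.6462 -0.2226  0.081 ]
(341, 312) [ 0.5094 -0.1485  0.081 ]
(392, 303) [ 0.53   -0.2502  0.081 ]
(358, 386) [ 0.3576 -0.1914  0.015 ]
(408, 375) [ 0.3827 -0.2957  0.015 ]
(373, 330) [ 0.4756 -0.2126  0.083 ]
(191, 293) [0.5397 0.1559 0.059 ]
(214.5, 293.5) [0.5412 0.115  0.019 ]
(172, 295) [0.5358 0.2056 0.012 ]
(160, 280) [0.5668 0.2328 0.012 ]
(227, 278) [0.575  0.0913 0.012 ]
(160, 310) [0.5037 0.2289 0.012 ]
(227, 308) [0.5116 0.0884 0.012 ]
(270, 287) [ 0.5585 -0.0006  0.01  ]
(269, 233) [0.6746 0.0058 0.01  ]
(468, 235) [ 0.6691 -0.3983  0.1   ]
(300, 185) [ 0.7799 -0.0579  0.02  ]
```

View pics/crop1.png

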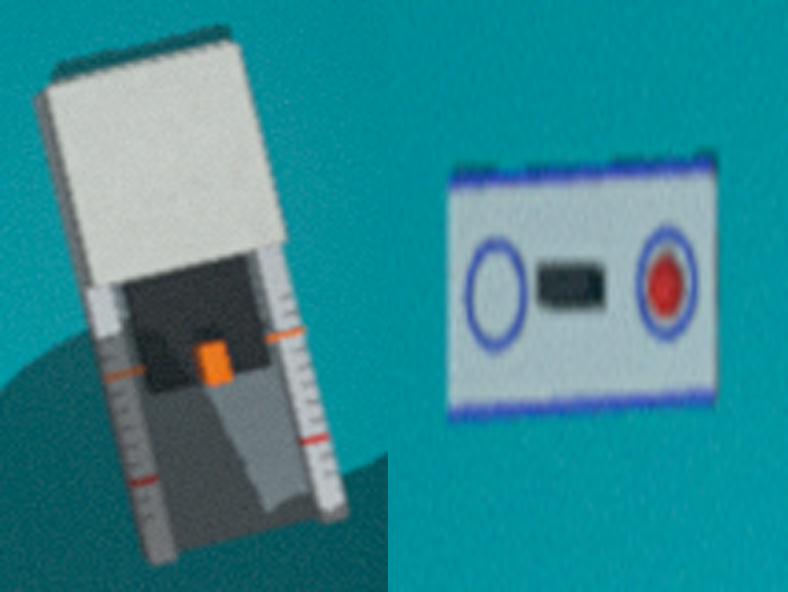

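Crop: the pointers are at about (348.8,336.4) and (392.3,325.8), and the red lines at (353.9,365) and (399.9,353.9). The post is clear on both sides, and the ball is in the tray's right-hand pocket.

```bash
python3 - <<'E'
from h import *
f='top0'
z=.04
a,b,c,d=[ray(f,u,v,z) for u,v in [(348.8,336.4),(353.9,365),(392.3,325.8),(399.9,353.9)]]
for p,q in((a,b),(c,d)): print(p.round(4),q.round(4),np.linalg.norm(p-q),np.degrees(np.arctan2(*(p-q)[1::-1])))
# post by two views, tops
for s in((213,342),(0,0)):pass
t=ray(f,372.4,331.5,.083);print('post',t, proj('side0',t))
E
```

```text
[ 0.4601 -0.1682  0.04  ] [ 0.4026 -0.1798  0.04  ] 0.0586825064045912 11.375142710830588
[ 0.4841 -0.2578  0.04  ] [ 0.4274 -0.274   0.04  ] 0.05902242981832024 15.950574300185725
post [ 0.47263691 -0.21146645  0.083     ] [[453.6203051  241.24777521]]
```

Request:
send_rows(steps=[{"dp":[-40,35,0],"roll":0,"jaw":100},{"dp":[-85,74,0],"roll":0,"jaw":100},{"dp":[-130,113,0],"roll":0,"jaw":100},{"dp":[-175,152,0],"roll":0,"jaw":100},{"dp":[-220,191,0],"roll":0,"jaw":100}])

```text
time_s: 0.72
tcp_pos: [0.3351, -0.4115, 0.2404]
eef_rot: [180.0, -0.0, -165.5]
contact_force: [1.1, 0.7, 0.8]
gripper_width: 0.0877
gripper_force: 0.0
```

Request:
send_rows(steps=[{"dp":[-45,39,0],"roll":0,"jaw":100},{"dp":[-90,78,0],"roll":0,"jaw":100},{"dp":[-135,117,10],"roll":0,"jaw":100},{"dp":[-170,150,30],"roll":0,"jaw":100},{"dp":[-184,160,40],"roll":0,"jaw":100}])

```text
time_s: 1.35
tcp_pos: [0.4729, -0.21, 0.1995]
eef_rot: [180.0, -0.1, -165.3]
contact_force: [0.7, 0.1, -0.1]
gripper_width: 0.0875
gripper_force: 0.0
```

Request:
send_rows(steps=[{"dp":[0,0,0],"roll":0,"jaw":100},{"dp":[0,0,0],"roll":0,"jaw":100}])

```text
time_s: 1.6
tcp_pos: [0.4721, -0.2129, 0.2008]
eef_rot: [-180.0, -0.0, -165.5]
contact_force: [0.1, -0.6, 0.9]
gripper_width: 0.0877
gripper_force: 0.0
```

```bash
python3 - <<'E'
from h import *
s=r.get_state();print(s['tcp_pos'],s['eef_rot'],s['contact_force'])
cap('wrist','w1');print(proj('w1',[[.472,-.2115,.083]]))
E
```

```text
[ 0.4721053  -0.21288743  0.20081369] [-1.79989522e+02 -6.09415003e-03 -1.65484925e+02] [ 0.05414221 -0.61947186  0.8954432 ]
[[323.74094017 240.36394149]]
```

View pics/w1.png

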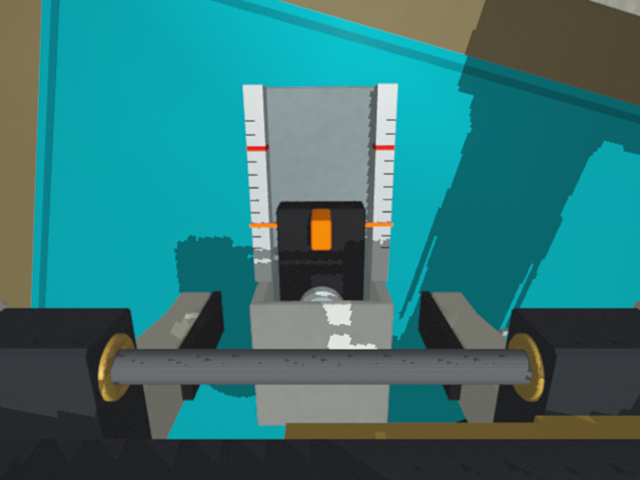

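Wrist view: the post spans columns 310–331 (rows 208–250), the pointers are at row 225 and the red lines at row 148. The rails stand square in the picture, so the yaw is right.

```bash
python3 - <<'E'
from h import *
f='w1'; im=cv2.imread('pics/w1.png'); c=np.load('pics/w1.npz'); print('cam',(-cv2.Rodrigues(c['rvec'])[0].T@c['tvec'].reshape(3)).round(3))
for z in(.038,.041):
  for x,x2 in((261,258),(379,383)):
    p,q=ray(f,x,225,z),ray(f,x2,148,z);print(z,p.round(4),q.round(4),np.linalg.norm(p-q).round(4),np.degrees(np.arctan2(*(p-q)[1::-1])))
s=r.get_state()['tcp_pos'];print(proj(f,[[s[0],s[1],.083]]))
hs=cv2.cvtColor(im,cv2.COLOR_BGR2HSV)
print([im[y,321].tolist() for y in range(204,256,3)])
for y in(220,246):print([int(hs[y,x,0]) for x in range(304,338,1)])
print(ray(f,320.5,243,.083))
E
```

```text
cam [ 0.39  -0.235  0.345]
0.038 [ 0.4862 -0.2598  0.038 ] [ 0.4273 -0.2745  0.038 ] 0.0608 14.020580662526752
0.038 [ 0.4623 -0.1676  0.038 ] [ 0.4034 -0.1826  0.038 ] 0.0607 14.308190731170237
0.041 [ 0.4853 -0.2596  0.041 ] [ 0.4269 -0.2742  0.041 ] 0.0602 14.020580662526735
0.041 [ 0.4616 -0.1683  0.041 ] [ 0.4033 -0.1832  0.041 ] 0.0601 14.308190731170242
[[321.54707133 239.9025598 ]]
[[25, 26, 27], [31, 34, 39], [9, 83, 162], [16, 86, 166], [10, 86, 165], [11, 88, 172], [10, 139, 244], [10, 143, 244], [10, 141, 244], [10, 143, 244], [10, 140, 244], [10, 139, 244], [10, 139, 243], [10, 139, 243], [10, 139, 244], [6, 107, 221], [34, 28, 27], [28, 29, 30]]
[113, 90, 135, 98, 102, 107, 7, 13, 14, 14, 14, 14, 14, 14, 14, 14, 14, 14, 14, 14, 14, 14, 14, 14, 14, 14, 12, 8, 128, 108, 120, 150, 120, 30]
[0, 120, 0, 108, 113, 107, 6, 12, 15, 16, 17, 17, 16, 17, 17, 16, 17, 17, 16, 16, 17, 16, 17, 16, 16, 16, 15, 10, 0, 109, 98, 100, 165, 140]
[ 0.47444497 -0.21320155  0.083     ]
```

Request:
send_rows(steps=[{"dp":[3,0,40],"roll":0,"jaw":100},{"dp":[3,0,80],"roll":0,"jaw":100},{"dp":[3,0,110],"roll":0,"jaw":100},{"dp":[3,0,128],"roll":0,"jaw":100},{"dp":[3,0,132],"roll":0,"jaw":100}])

```text
time_s: 2.28
tcp_pos: [0.4686, -0.2139, 0.068]
eef_rot: [180.0, -0.1, -165.6]
contact_force: [0.4, -0.5, 1.4]
gripper_width: 0.0877
gripper_force: 0.0
```

Request:
send_rows(steps=[{"dp":[0,0,0],"roll":0,"jaw":10},{"dp":[0,0,0],"roll":0,"jaw":0},{"dp":[0,0,0],"roll":0,"jaw":0},{"dp":[0,0,0],"roll":0,"jaw":0},{"dp":[0,0,0],"roll":0,"jaw":0}], newtons=25)

```text
time_s: 2.9
tcp_pos: [0.4696, -0.2129, 0.0687]
eef_rot: [-180.0, 0.0, -165.4]
contact_force: [0.5, 0.4, 0.0]
gripper_width: 0.043
gripper_force: 0.0
```

Request:
send_rows(steps=[{"dp":[0,0,0],"roll":0,"jaw":0},{"dp":[0,0,0],"roll":0,"jaw":0},{"dp":[0,0,0],"roll":0,"jaw":0},{"dp":[0,0,0],"roll":0,"jaw":0},{"dp":[0,0,0],"roll":0,"jaw":0}])

```text
time_s: 3.52
tcp_pos: [0.4696, -0.2135, 0.0686]
eef_rot: [-180.0, -0.0, -165.4]
contact_force: [0.4, -4.5, -2.9]
gripper_width: 0.014
gripper_force: 25.0
```

Request:
send_rows(steps=[{"dp":[8,0,0],"roll":0,"jaw":0},{"dp":[20,0,0],"roll":0,"jaw":0},{"dp":[34,0,0],"roll":0,"jaw":0},{"dp":[48,0,0],"roll":0,"jaw":0},{"dp":[57,0,0],"roll":0,"jaw":0}])

```text
time_s: 4.15
tcp_pos: [0.4162, -0.2278, 0.0686]
eef_rot: [-179.9, 0.2, -165.4]
contact_force: [9.1, -5.3, -13.1]
gripper_width: 0.0139
gripper_force: 25.0
```

Request:
send_rows(steps=[{"dp":[3.5,0,0],"roll":0,"jaw":0},{"dp":[3.5,0,0],"roll":0,"jaw":0},{"dp":[3.5,0,0],"roll":0,"jaw":0},{"dp":[3.5,0,0],"roll":0,"jaw":0}])

```text
time_s: 4.65
tcp_pos: [0.4124, -0.2288, 0.0686]
eef_rot: [-179.9, 0.1, -165.4]
contact_force: [5.2, -6.5, -8.2]
gripper_width: 0.014
gripper_force: 25.0
```

```bash
python3 - <<'E'
from h import *
s=r.get_state();print(s['tcp_pos'],s['contact_force'])
im=cap('wrist','w2')['image']; cv2.imwrite('pics/w2c.png',cv2.resize(im[50:350,160:560],(800,600)))
E
```

```text
[ 0.41243853 -0.22876114  0.06859745] [ 5.15073783 -6.5298834  -8.16677589]
```

View pics/w2c.png

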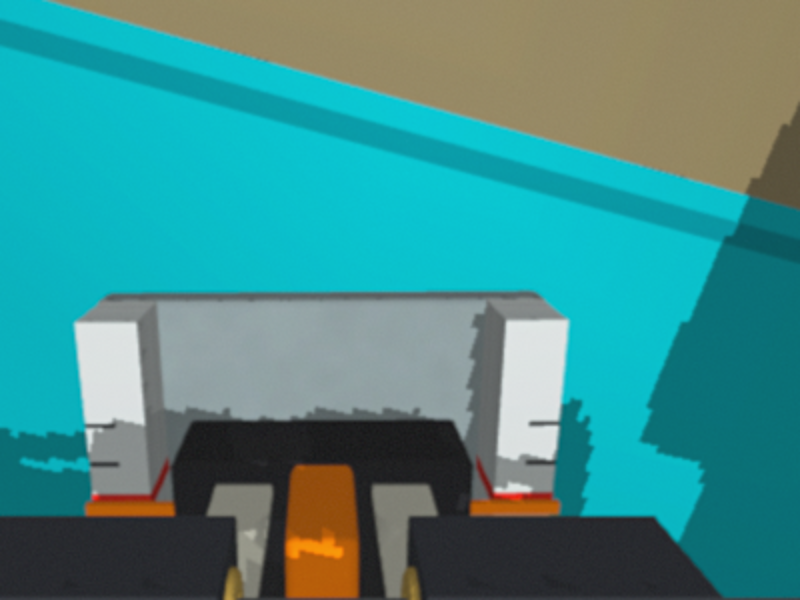

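The red lines are at crop row 496 and the pointers at about 507, with ticks roughly 35 px per 10 mm. The slide is about 2 mm short, so I add that and let go.

Request:
send_rows(steps=[{"dp":[2,0,0],"roll":0,"jaw":0},{"dp":[2,0,0],"roll":0,"jaw":0},{"dp":[2,0,0],"roll":0,"jaw":50},{"dp":[2,0,0],"roll":0,"jaw":50},{"dp":[2,0,0],"roll":0,"jaw":50}])

```text
time_s: 5.32
tcp_pos: [0.4088, -0.2285, 0.0686]
eef_rot: [180.0, -0.0, -165.5]
contact_force: [-1.0, 0.2, 0.6]
gripper_width: 0.0381
gripper_force: 0.0
```

Request:
send_rows(steps=[{"dp":[0,0,0],"roll":0,"jaw":100},{"dp":[0,0,0],"roll":0,"jaw":100},{"dp":[0,0,-40],"roll":0,"jaw":100},{"dp":[0,0,-90],"roll":0,"jaw":100},{"dp":[0,0,-130],"roll":0,"jaw":100}])

```text
time_s: 5.95
tcp_pos: [0.4091, -0.2287, 0.2005]
eef_rot: [-180.0, 0.1, -165.4]
contact_force: [1.4, -0.2, 0.5]
gripper_width: 0.0856
gripper_force: 0.0
```

Request:
send_rows(steps=[{"dp":[-50,0,0],"roll":0,"jaw":100},{"dp":[-60,0,0],"roll":0,"jaw":100},{"dp":[-60,0,0],"roll":0,"jaw":100}])

```text
time_s: 6.32
tcp_pos: [0.4668, -0.2133, 0.1978]
eef_rot: [180.0, -0.1, -165.4]
contact_force: [-1.0, 0.0, 0.3]
gripper_width: 0.088
gripper_force: 0.0
```

```bash
python3 - <<'E'
from h import *
s=r.get_state();print(s['tcp_pos'],s['eef_rot'])
im=cap('wrist','w3')['image']; cap('top','top3')
E
```

```text
[ 0.46681396 -0.21327338  0.19779717] [ 1.79958402e+02 -8.86192362e-02 -1.65433581e+02]
```

View pics/w3.png

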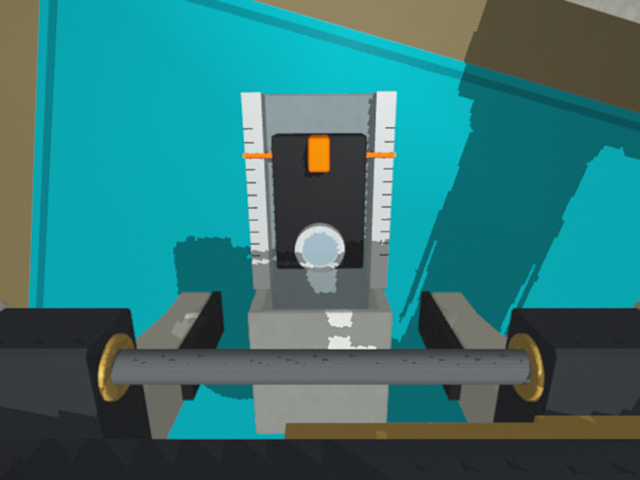

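The pointers now cover both red lines, and the lens is at (320,248). Next, the tray.

Request:
send_rows(steps=[{"dp":[-22,45,0],"roll":-0.17,"jaw":100},{"dp":[-44,90,0],"roll":-0.34,"jaw":100},{"dp":[-66,135,0],"roll":-0.51,"jaw":100},{"dp":[-88,180,0],"roll":-0.68,"jaw":100},{"dp":[-110,225,0],"roll":-0.85,"jaw":100}])

```text
time_s: 7.05
tcp_pos: [0.5163, 0.0328, 0.1986]
eef_rot: [180.0, -0.0, -116.5]
contact_force: [1.0, 0.1, -0.2]
gripper_width: 0.0876
gripper_force: 0.0
```

```bash
cat >> h.py <<'E'
def to(x,y,z,yaw):
    from scipy.spatial.transform import Rotation as Ro
    s=r.get_state(); R=Ro.from_euler('xyz',s['eef_rot'],degrees=True).as_matrix()
    print('tcp',s['tcp_pos'].round(4),s['eef_rot'].round(2),'dp',(R.T@(np.array([x,y,z])-s['tcp_pos'])*1e3).round(1),'roll',round(-np.radians(yaw-s['eef_rot'][2]),3))
E
python3 - <<'E'
from h import *
for n in [(320,248)]: print('lens',ray('w3',*n,.057)); 
print('post-based', ray('w3',319,154,.083))
to(.540,.156,.20,-86.7)
E
```

```text
lens [ 0.48037017 -0.21094582  0.057     ]
post-based [ 0.40984541 -0.22991319  0.083     ]
tcp [0.5163 0.0328 0.1986] [ 1.7999e+02 -1.0000e-02 -1.1646e+02] dp [-120.9   33.7   -1.4] roll -0.519
```

Request:
send_rows(steps=[{"dp":[-35,10,0],"roll":-0.17,"jaw":100},{"dp":[-70,20,0],"roll":-0.34,"jaw":100},{"dp":[-105,30,0],"roll":-0.46,"jaw":100},{"dp":[-121,34,0],"roll":-0.52,"jaw":100},{"dp":[-121,34,0],"roll":-0.52,"jaw":100}])

```text
time_s: 7.68
tcp_pos: [0.5407, 0.1554, 0.1982]
eef_rot: [180.0, -0.0, -86.9]
contact_force: [-0.5, -0.5, 0.0]
gripper_width: 0.0878
gripper_force: 0.0
```

```bash
python3 - <<'E'
from h import *
cap('wrist','w4'); s=r.get_state()['tcp_pos']; print(s, r.get_state()['eef_rot'], proj('w4',[[s[0],s[1],.059],[s[0],s[1],.009]]))
E
```

```text
[0.54049533 0.15475693 0.19820385] [ 1.79945395e+02 -2.56214204e-02 -8.70013368e+01] [[320.17368684 230.85596498]
 [320.2357197  214.41379651]]
```

View pics/w4.png

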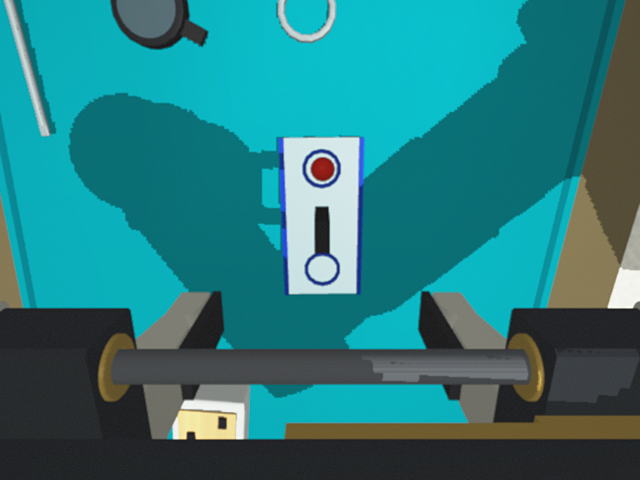

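Wrist view: the fin is at column 321 (rows 207–255), the ball at (322,168) and the empty pocket at (322,268). The yaw is aligned.

```bash
python3 - <<'E'
from h import *
im=cv2.imread('pics/w4.png'); print([int(im[y,321].sum()) for y in range(203,260,2)])
a,b=ray('w4',322,168,.019),ray('w4',322,268,.011);print(a,b,(a+b)/2,np.degrees(np.arctan2(*(a-b)[1::-1])))
print(ray('w4',321.5,238,.059))
for x in(.1553,.158,.160): 
  print(x,proj('w4',[[.54,x-.013,.059],[.54,x+.013,.059],[.54,x-.013,.009]])[:,1])
E
```

```text
[676, 650, 180, 81, 88, 80, 72, 91, 94, 104, 102, 90, 93, 94, 95, 92, 97, 91, 114, 95, 94, 91, 105, 102, 94, 157, 376, 665, 662]
[0.54129539 0.11338766 0.019     ] [0.53623324 0.20387704 0.011     ] [0.53876431 0.15863235 0.015     ] -86.79809994428003
[0.53919463 0.16030459 0.059     ]
0.1553 [214.75021937 247.96916206 200.38041433]
0.158 [218.28452913 251.31733165 203.45558887]
0.16 [220.88960479 253.7855326  205.723815  ]
```

```bash
python3 -c "
from h import *
to(.539,.159,.040,-86.8)"
```

```text
tcp [0.5405 0.1548 0.1982] [ 1.7995e+02 -3.0000e-02 -8.7000e+01] dp [ -4.4   1.1 158.2] roll -0.004
```

Request:
send_rows(steps=[{"dp":[-4,1,45],"roll":0,"jaw":100},{"dp":[-4,1,90],"roll":0,"jaw":100},{"dp":[-4,1,130],"roll":0,"jaw":100},{"dp":[-4,1,152],"roll":0,"jaw":60},{"dp":[-4,1,158],"roll":0,"jaw":40}])

```text
time_s: 8.35
tcp_pos: [0.5388, 0.1574, 0.0393]
eef_rot: [179.9, -0.1, -87.1]
contact_force: [0.4, -0.1, 0.2]
gripper_width: 0.0729
gripper_force: 0.0
```

Request:
send_rows(steps=[{"dp":[0,0,0],"roll":0,"jaw":30},{"dp":[0,0,0],"roll":0,"jaw":20},{"dp":[0,0,0],"roll":0,"jaw":20},{"dp":[0,0,0],"roll":0,"jaw":18},{"dp":[0,0,0],"roll":0,"jaw":16}], newtons=15)

```text
time_s: 8.98
tcp_pos: [0.54, 0.1593, 0.0408]
eef_rot: [-180.0, 0.0, -87.0]
contact_force: [0.2, 0.1, -0.0]
gripper_width: 0.0234
gripper_force: 0.0
```

Request:
send_rows(steps=[{"dp":[0,0,0],"roll":0,"jaw":14},{"dp":[0,0,0],"roll":0,"jaw":12},{"dp":[0,0,0],"roll":0,"jaw":10},{"dp":[0,0,0],"roll":0,"jaw":5},{"dp":[0,0,0],"roll":0,"jaw":0}])

```text
time_s: 9.6
tcp_pos: [0.5399, 0.1591, 0.0405]
eef_rot: [180.0, -0.0, -87.0]
contact_force: [-0.4, 0.4, 0.9]
gripper_width: 0.0118
gripper_force: 15.0
```

Request:
send_rows(steps=[{"dp":[0,0,0],"roll":0,"jaw":0},{"dp":[0,0,0],"roll":0,"jaw":0},{"dp":[0,0,0],"roll":0,"jaw":0}], newtons=40)

```text
time_s: 9.98
tcp_pos: [0.5398, 0.1591, 0.0405]
eef_rot: [180.0, -0.0, -87.0]
contact_force: [-2.3, 0.1, 1.8]
gripper_width: 0.0118
gripper_force: 40.0
```

Gripped at 11.8 mm, which matches the 12 mm fin. I lift gently.

Request:
send_rows(steps=[{"dp":[0,0,-3],"roll":0,"jaw":0},{"dp":[0,0,-8],"roll":0,"jaw":0},{"dp":[0,0,-15],"roll":0,"jaw":0},{"dp":[0,0,-24],"roll":0,"jaw":0},{"dp":[0,0,-34],"roll":0,"jaw":0}])

```text
time_s: 10.6
tcp_pos: [0.54, 0.1592, 0.0753]
eef_rot: [-180.0, 0.0, -87.0]
contact_force: [0.7, -0.5, -2.1]
gripper_width: 0.0118
gripper_force: 40.0
```

Request:
send_rows(steps=[{"dp":[0,0,-12],"roll":0,"jaw":0},{"dp":[0,0,-26],"roll":0,"jaw":0},{"dp":[0,0,-40],"roll":0,"jaw":0},{"dp":[0,0,-54],"roll":0,"jaw":0},{"dp":[0,0,-66],"roll":0,"jaw":0}])

```text
time_s: 11.22
tcp_pos: [0.5401, 0.1592, 0.1417]
eef_rot: [-180.0, 0.0, -87.0]
contact_force: [0.6, 0.8, -2.4]
gripper_width: 0.0118
gripper_force: 40.0
```

Request:
send_rows(steps=[{"dp":[0,0,-7],"roll":0,"jaw":0},{"dp":[0,0,-10],"roll":0,"jaw":0},{"dp":[0,0,-10],"roll":0,"jaw":0}])

```text
time_s: 11.6
tcp_pos: [0.5398, 0.1591, 0.1505]
eef_rot: [180.0, -0.0, -87.0]
contact_force: [0.1, -0.3, -2.7]
gripper_width: 0.0119
gripper_force: 40.0
```

```bash
python3 - <<'E'
from h import *
s=r.get_state();print(s['tcp_pos'],s['contact_force'],s['moment'])
a=cap('wrist','w5')['image'];b=cap('side','side5')['image']
cv2.imwrite('pics/c5.png',np.hstack([cv2.resize(a[80:380,200:440],(400,500)),cv2.resize(b[220:460,220:412],(400,500))]))
E
```

```text
[0.53982845 0.15911589 0.15045083] [ 0.11886143 -0.2524715  -2.74273454] [0.01210595 0.08116843 0.00013531]
```

View pics/c5.png

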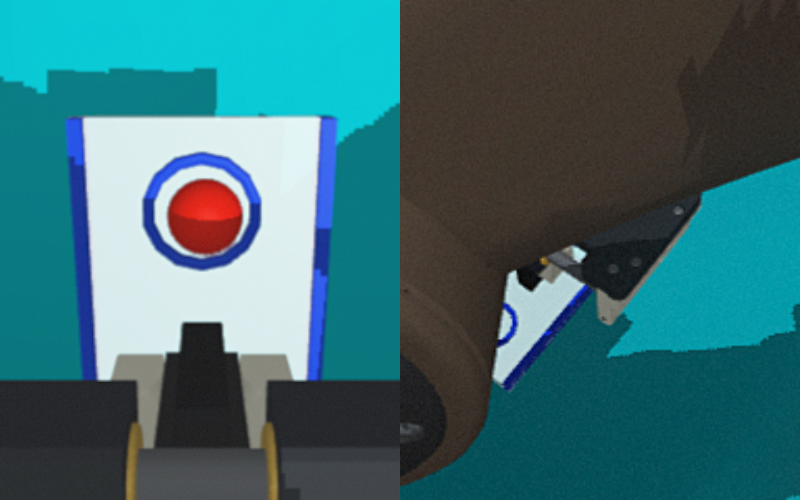

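Left (wrist): the ball sits in its pocket, with ring centre about (321,207) and the tray's far edge at row 150. Right (side): the tray is mostly hidden by the arm. I check the tilt against the predicted projection.

```bash
python3 - <<'E'
from h import *
s=r.get_state()['tcp_pos']; z0=s[2]-.0405+.003
th=np.radians(-86.9); ex=np.array([np.cos(th),np.sin(th),0]); ey=np.array([-ex[1],ex[0],0])
for tilt in(-4,0,4):
  t=np.radians(tilt); ax=ex*np.cos(t)-np.array([0,0,1])*np.sin(t); az=ex*np.sin(t)+np.array([0,0,1])*np.cos(t)
  O=np.array([s[0],s[1]+.0,z0+.046]); 
  L=lambda x,y,z:O+ax*x+ey*y+az*(z-.046)
  print(tilt,proj('w5',[L(.045,0,.0095),L(.070,.035,.009),L(.070,-.035,.009),L(.013,0,.056)]).round(1).tolist())
to(.480,-.211+.045-.0,.144,-86.9)
E
```

```text
-4 [[319.8, 202.6], [235.3, 144.2], [404.2, 144.1], [319.6, 325.7]]
0 [[319.8, 206.3], [238.1, 149.0], [401.5, 149.0], [319.6, 322.6]]
4 [[319.8, 210.5], [240.6, 154.4], [399.0, 154.4], [319.6, 319.7]]
tcp [0.5397 0.159  0.1501] [ 1.7995e+02 -2.0000e-02 -8.6970e+01] dp [321.4  76.8   6.2] roll -0.001
```

Level to about 1 degree. I carry it smoothly to the lens.

Request:
send_rows(steps=[{"dp":[4,1,0],"roll":0,"jaw":0},{"dp":[14,3.5,0],"roll":0,"jaw":0},{"dp":[29,7,0],"roll":0,"jaw":0},{"dp":[47,11.5,0],"roll":0,"jaw":0},{"dp":[66,16,0],"roll":0,"jaw":0}])

```text
time_s: 12.32
tcp_pos: [0.527, 0.0908, 0.1506]
eef_rot: [180.0, -0.0, -87.0]
contact_force: [0.5, -0.7, -2.6]
gripper_width: 0.0118
gripper_force: 40.0
```

Request:
send_rows(steps=[{"dp":[19,4.7,0],"roll":0,"jaw":0},{"dp":[38,9.4,0],"roll":0,"jaw":0},{"dp":[57,14,0],"roll":0,"jaw":0},{"dp":[76,18.7,0],"roll":0,"jaw":0},{"dp":[95,23.4,0],"roll":0,"jaw":0}])

```text
time_s: 12.95
tcp_pos: [0.5089, -0.005, 0.1506]
eef_rot: [-180.0, -0.0, -87.0]
contact_force: [-1.1, 1.1, -2.7]
gripper_width: 0.0118
gripper_force: 40.0
```

Request:
send_rows(steps=[{"dp":[19,4.7,0],"roll":0,"jaw":0},{"dp":[38,9.4,0],"roll":0,"jaw":0},{"dp":[57,14,0],"roll":0,"jaw":0},{"dp":[76,18.7,0],"roll":0,"jaw":0},{"dp":[95,23.4,0],"roll":0,"jaw":0}])

```text
time_s: 13.58
tcp_pos: [0.4905, -0.1011, 0.1506]
eef_rot: [-180.0, -0.0, -87.0]
contact_force: [0.3, -0.1, -3.1]
gripper_width: 0.0115
gripper_force: 40.0
```

Request:
send_rows(steps=[{"dp":[18,4.5,0],"roll":0,"jaw":0},{"dp":[33,8,1],"roll":0,"jaw":0},{"dp":[46,11.5,2],"roll":0,"jaw":0},{"dp":[55,13.5,3],"roll":0,"jaw":0},{"dp":[61,15,4],"roll":0,"jaw":0}])

```text
time_s: 14.2
tcp_pos: [0.479, -0.162, 0.1465]
eef_rot: [180.0, 0.0, -87.0]
contact_force: [-0.2, 0.4, -2.2]
gripper_width: 0.0118
gripper_force: 40.0
```

Request:
send_rows(steps=[{"dp":[3,1,1],"roll":0,"jaw":0},{"dp":[4,1,2],"roll":0,"jaw":0},{"dp":[4,1,2],"roll":0,"jaw":0},{"dp":[4,1,2],"roll":0,"jaw":0},{"dp":[4,1,2],"roll":0,"jaw":0}])

```text
time_s: 14.82
tcp_pos: [0.4784, -0.1654, 0.1446]
eef_rot: [-180.0, -0.0, -86.9]
contact_force: [1.0, -0.2, -2.3]
gripper_width: 0.0118
gripper_force: 40.0
```

```bash
python3 - <<'E'
from h import *
s=r.get_state();print(s['contact_force'],s['gripper_force'],s['time_s']); to(.4776,-.166,.144,-86.9)
a=cap('wrist','w6')['image'];b=cap('side','side6')['image']
cv2.imwrite('pics/c6.png',np.hstack([cv2.resize(a[80:380,200:440],(400,500)),cv2.resize(b[150:350,360:520],(400,500))]))
print(proj('w6',[[.48,-.211,.122]]),proj('side6',[[.48,-.211,.057],[.48,-.211,.125]]))
E
```

```text
[ 0.9571571  -0.195286   -2.25979164] 39.98408854007721 14.825
tcp [ 0.4784 -0.1654  0.1446] [-179.99   -0.    -86.95] dp [0.5 0.8 0.6] roll -0.001
[[321.32753524 208.15473657]] [[447.1324301  249.49569117]
 [454.42560337 222.60651278]]
```

View pics/c6.png

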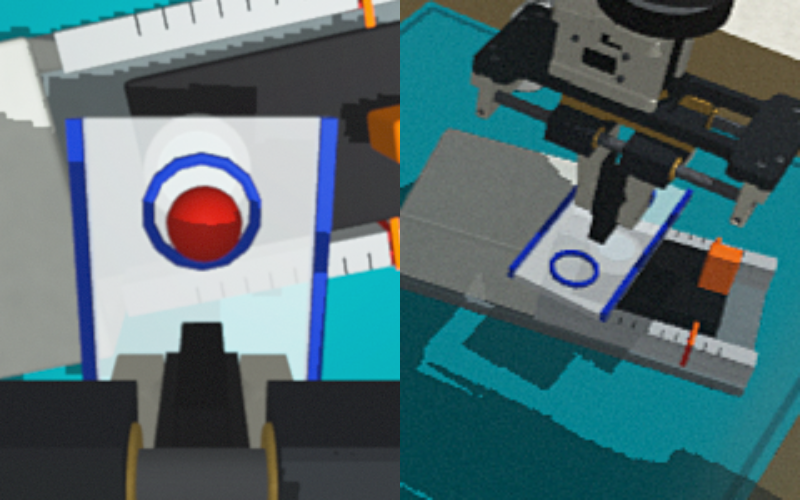

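Left: the ball is in its pocket, with the ring at (321,207) against a predicted (321,208) above the lens. Right: the tray hangs level and clear, and the pointer stands on the red line. Handing in.

```bash
python3 -c "
from h import *
print(r.close_job())"
```

```text
the job is handed in; nothing more can be done
None
```

The job is handed in, with no verdict returned: the slide was drawn to the red lines and let go, and the gripped tray hung still and level with its ball over the lens, its underside about 50 mm above the glass by my measurements.

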